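# Set the hob lever under the milk pan to half heat

## Robot

A 7-joint arm with a two-finger parallel gripper is mounted at the origin on a cart in front of the work surface, level with it; the furniture and walls round the work are solid. World frame = base frame: x ahead of the robot, y to its left, z up, the work surface at z = 0. Lengths are in m, angles in rad, forces in N, time in s.
With the tool pointing down it reaches from about 0.425 to 0.875 m from the base axis. Payload 4.7 kg.
Tool frame: the origin (TCP) lies at the very end of the fingers, on their centre line; the grasp point (between the pads) lies 19 mm behind it; z points along the fingers, y is the line along which they close (so a half turn about z gives the same grasp; the last joint's range is limited). The gripper opens to 87 mm and grips with 3 to 60 N. Pads are 19 mm wide; open, the fingers measure 117 mm over their backs; the gripper's body (75 mm by 190 mm) begins 51 mm behind the grasp point.
Start: joints at [-1.275, 0.321, -0.07, 1.45, 0.023, 1.371, -0.057], TCP at [0.181, 0.624, 0.223] pointing down, gripper open.
Joint ranges: [-2.86, 2.86], [-0.3, 2.09], [-1.38, 1.24], [0.06, 2.45], [-1.56, 4.7], [0.09, 2.05], [-2.69, 2.69]. Speed limits (rad/s): [2.57, 2.57, 3.14, 3.14, 3.14, 3.14, 3.14].

## Interface

Orientations are given as a rotation vector (axis times angle).
In Python, from bench import ctrl, get_image, job gives the robot as it stands.
- The arm moves only by the shell command python3 -m crank 'ROWS' [FORCE]. ROWS is JSON, a list that holds one entry, the list of rows, each a list of 5 numbers: the shift along the tool's x, y, z in mm, then the turn about the tool's z in rad, then the closure, from -1 (fully open) to 1 (shut), so that 0 is half open. A call has 1 to 10 rows; each row shifts and turns the commanded pose from where the row before left it, along the tool's axes as they then stand; what a row does not reach is not made up. A row lasts 1/12 s, in which the tool goes at most 41.7 mm and 7.16 degrees, less where a joint would pass 70% of its speed; a pose out of reach is approached as far as the arm can. A call with a gripper value outside its range is refused whole. The fingers move at their own pace and stop on an object; FORCE is the grip in N (left out, the last holds). Time passes only in rows, so rows that do not move let the fingers close. It gives the time, the measured TCP pose, the force, the opening and the grip force at its end, in the units of the state.
- ctrl.get_state(): the state, without advancing time (a new reading comes with each control period).
- get_image(name): name is "side" or "top" or "wrist"; returns a dict with "pixels" (480x640x3 uint8, red, green, blue), "fx", "fy", "cx", "cy" (pixels), "k1" (the pictures are not rectified: a ray, as slopes to the right and down, at radius r is drawn at 1 + k1 r^2 times it, then the intrinsics apply), "T" (4x4, takes a point from camera to world coordinates); the wrist camera has in their place "T_tool_cam" (4x4, takes a point from camera to tool coordinates, whose origin is the TCP and whose axes are the flange's). Camera axes: x right, y down, z forward; pixel columns grow to the right and rows downward; lengths in m; the calibration is good to about 2 mm. A picture is of the moment at which its call begins: read the wrist's pose just before it. There is no depth.
- job.close_job(): hands the job in; it is judged then, once.
The state is a dict: "time": time; "joint_positions": joint angles; "qd": joint speeds; "joint_torque": joint torques, N m; "position": TCP position; "tool_rot": TCP orientation; "ft_force": force on the tool from outside, world axes, zero at the start; "torque": the same for the moment, N m; "grip_width": opening from 0.0 (shut) to 1.0 (fully open); "grip_force": force on a finger pad.
Only numpy, scipy, OpenCV 4.12 (cv2) and the standard library are available. Lean on these libraries where they do the work, as an engineer would, in place of code of your own. Each camera call takes 0.05 s, during which the arm holds its last target. There are 200 camera calls.

## Task

The milk pan on the twin hob should be kept at half heat. Move the lever in front of the plate the pan stands on to its long middle mark, so that it points straight to the front of the hob, and let go; leave the other plate's lever and the pan as they are.

Things in the scene. Friction and masses are not known exactly. Their poses are not given: they have to be found in the camera images.
- hob: White two-plate table hob, fixed: 305 mm deep (x), 380 wide (y), steel deck 50 mm above the worktop, round dark plates 5 mm higher at x +75, y +95 (left) and -95 (right). Origin: centre of underside; x to the back, y to the robot's left. Lever pivots: x -50, y +95 and -95, in front of the plates. One plate carries the milk pan, the other a jam jar; a loose teaspoon lies between the levers.
- milk_pan: Small grey metal saucepan, black handle, loose, about 0.8 kg: pot 129 mm across, 80 high; 243 long and 96 high with the handle, which points to the back. Stands on the left or right plate: the sign of its y in the hob's frame tells which. Origin: underside, mid-length, 57 mm from the pot's centre towards the handle; -y runs along the handle.
- left_lever (a joint): Angle (rad) of the left plate's lever, a flat steel arm turning level about an upright pivot, black upright knob at its end. 0: straight to the hob's front (-x), at the long middle mark, half heat; positive: counter-clockwise from above (knob to the right). Stops -0.9, +0.9. Starts turned to the left (negative). No spring: friction holds it; about 2 N at the knob moves it.
- right_lever (a joint): Angle (rad) of the right plate's lever; make, zero, sign, stops and friction as for the left one. Starts turned to the right (positive).
- left_knob (a point): Point on the axis of the left lever's knob, 60 mm from the lever's pivot, 86 mm above the worktop; moves with the lever. The knob is round and upright, 18 mm across, from 63 to 105 mm above the worktop (straight up to 99 mm); the arm under it is 12 mm wide.
- right_knob (a point): The same point on the right lever's knob, of the same size.

How it is judged:
At the end, for the whole second after the job is handed in: The lever of the plate that carries the milk pan points to its long middle mark (joint value 0, within 10 degrees) and is at rest; the other lever's knob is within 10 mm of where it started, and the pan within 20 mm (((y of milk_pan in the frame of hob above 0 m and value of joint left_lever between -0.175 and 0.175 rad and distance of right_knob from where it was at the start of the episode below 0.01 m) or (y of milk_pan in the frame of hob below 0 m and value of joint right_lever between -0.175 and 0.175 rad and distance of left_knob from where it was at the start of the episode below 0.01 m)) and distance of milk_pan from where it was at the start of the episode below 0.02 m and velocity of joint left_lever between -0.05 and 0.05 rad/s and velocity of joint right_lever between -0.05 and 0.05 rad/s); the robot touches nothing.
It fails at once if the other plate's lever is moved (its knob by more than 15 mm) ((y of milk_pan in the frame of hob above 0 m and distance of right_knob from where it was at the start of the episode above 0.015 m) or (y of milk_pan in the frame of hob below 0 m and distance of left_knob from where it was at the start of the episode above 0.015 m)).
It fails at once if the milk pan is shifted by more than 30 mm (distance of milk_pan from where it was at the start of the episode above 0.03 m).
It also fails if it takes over 32 s, if anything falls off the work surface, if the arm or the gripper's body presses on something with over 40 N, if the wrist force passes 120 N, or if a joint passes its speed limit or range.

## Working session

There is one attempt and no reset: what is moved stays moved. The work goes in short steps, Python scripts to look and compute and a shell command to move; the robot and the scene stay as the last step left them, time stands still between calls to the robot, and variables do not carry over. Pictures are saved under pics/ and viewed, at most 10 in all, crops included, and the job is handed in when it is done.

```bash
mkdir -p pics
python3 - <<'E'
from bench import ctrl,get_image
import cv2,numpy as np
s=ctrl.get_state();print(s['position'],s['tool_rot'],s['time'])
for n in("top","side"):
    d=get_image(n);cv2.imwrite(f"pics/{n}0.png",d["pixels"][:,:,::-1]);print(n,d["fx"],d["cx"],d["cy"],d["k1"],np.round(d["T"],3).tolist())
E
```

```text
[0.18066629 0.62380821 0.22148719] [-4.41131143e-01 -3.11033998e+00  2.95271404e-03] 0.0
top 438.05041947854676 321.42549948079306 236.02288825069667 0.024599876577415993 [[0.009, -0.987, 0.161, 0.467], [-1.0, -0.013, -0.022, 0.007], [0.024, -0.161, -0.987, 0.914], [0.0, 0.0, 0.0, 1.0]]
side 571.950302890932 321.78195335845754 227.4102266961168 0.05908084053582863 [[0.949, -0.137, 0.283, 0.366], [-0.314, -0.456, 0.833, -0.721], [0.015, -0.879, -0.476, 0.489], [0.0, 0.0, 0.0, 1.0]]
```

View pics/top0.png

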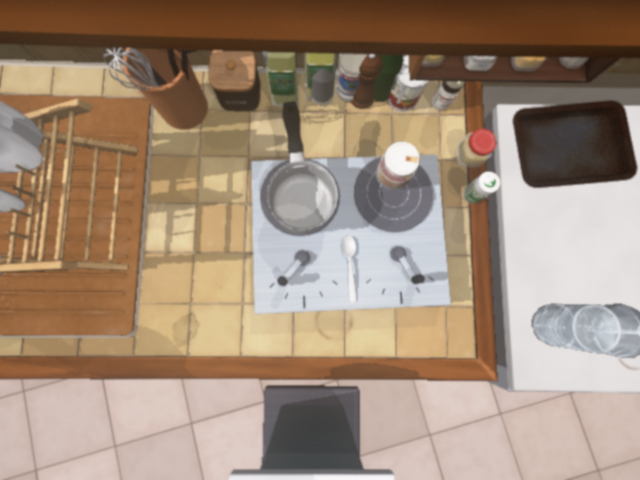

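View pics/side0.png

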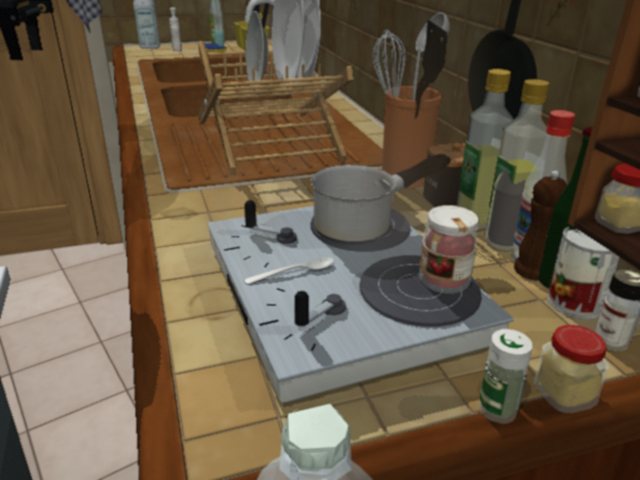

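The pan stands on the left plate. The left lever's pivot is near (304,258) and its knob near (283,281) in the top picture. In the side picture the left knob runs from (250,203) to (251,227). The spoon and the right lever are clear to the right.

```bash
cat > h.py <<'E'
import numpy as np,cv2
from scipy.spatial.transform import Rotation as R
def ray(d,p,T):
    u=np.array([(p[0]-d['cx'])/d['fx'],(p[1]-d['cy'])/d['fy']]);v=u.copy()
    for _ in range(10): v=u/(1+d['k1']*v@v)
    return T[:3,3],T[:3,:3]@np.array([v[0],v[1],1])
def onz(d,p,z,T=None):
    o,r=ray(d,p,np.array(d['T'] if T is None else T));return o+r*(z-o[2])/r[2]
E
python3 - <<'E'
from bench import ctrl,get_image
from h import *
d=get_image("top");s=get_image("side")
C=[onz(d,p,.05) for p in((251,159),(438,154),(450,306),(254,313))]
print(np.round(C,3))
ydir=(C[0]-C[1])+(C[3]-C[2]);ydir[2]=0
xdir=(C[0]-C[3])+(C[1]-C[2]);print(np.linalg.norm(ydir)/2,np.linalg.norm(xdir)/2)
# yaw from both edges pairs
yaw=np.mean([np.arctan2(-ydir[0],ydir[1]),np.arctan2(xdir[1],xdir[0])]);c=np.mean(C,0)
print('yaw',np.arctan2(-ydir[0],ydir[1]),np.arctan2(xdir[1],xdir[0]),'centre',c)
Rm=np.array([[np.cos(yaw),-np.sin(yaw)],[np.sin(yaw),np.cos(yaw)]])
piv=c[:2]+Rm@[-.05,.095];print('pivot',piv,'zero knob',piv+Rm@[-.06,0])
# dark mask for knobs
g=d['pixels'].max(2);m=((g<60)*255).astype('uint8')[240:300,262:320]
n,l,st,ce=cv2.connectedComponentsWithStats(m);print(st[1:],ce[1:]+[262,240])
print('pivot px',onz(d,(304,258),.065),'knob top',onz(d,(283,281),.102),'side knob top',onz(s,(250,203),.103))
q=ctrl.get_state();print(q['position'],R.from_rotvec(q['tool_rot']).as_matrix().round(3))
E
```

```text
[[ 0.766  0.133  0.05 ]
 [ 0.784 -0.252  0.05 ]
 [ 0.473 -0.265  0.05 ]
 [ 0.456  0.117  0.05 ]]
0.38395899958254637 0.31075746543468497
yaw 0.04502329165079197 0.047929665167449564 centre [ 0.61980012 -0.06664827  0.05      ]
pivot [0.56544043 0.02592615] zero knob [0.50550522 0.02313857]
[] []
pivot px [0.56229618 0.02169339 0.065     ] knob top [0.51512597 0.05905025 0.102     ] side knob top [0.51508198 0.06118195 0.103     ]
[0.18071333 0.62404207 0.22188084] [[-0.961  0.278 -0.   ]
 [ 0.278  0.961 -0.001]
 [-0.    -0.001 -1.   ]]
```

```bash
python3 -m crank '[[[0,0,0,-0.082,-1],[0,0,0,-0.082,-1],[0,0,0,-0.082,-1],[0,0,0,-0.082,-1],[-8,-15,0,0,-1],[-15,-30,0,0,-1],[-15,-30,0,0,-1],[-15,-30,0,0,-1],[-15,-30,0,0,-1],[-15,-30,0,0,-1]]]' 10
python3 -m crank '[[[-15,-30,0,0,-1],[-15,-30,0,0,-1],[-15,-30,0,0,-1],[-15,-30,0,0,-1],[-15,-30,0,0,-1],[-15,-30,0,0,-1],[-15,-30,0,0,-1],[-15,-30,0,0,-1],[-15,-30,0,0,-1],[-15,-30,0,0,-1]]]'
python3 -m crank '[[[-15,-30,0,0,-1],[-15,-30,0,0,-1],[-15,-30,0,0,-1],[-15,-30,0,0,-1],[-8,-10,0,0,-1],[0,0,0,0,-1],[0,0,0,0,-1]]]'
python3 - <<'E'
from bench import ctrl,get_image
from h import *
q=ctrl.get_state();print(q['time'],q['position'],R.from_rotvec(q['tool_rot']).as_matrix().round(3))
d=get_image("wrist");cv2.imwrite("pics/w1.png",d["pixels"][:,:,::-1]);
import pickle;pickle.dump((q,d),open('w1.pkl','wb'))
E
```

```text
time: 1.03
position: [0.2719, 0.4618, 0.2224]
tool_rot: [0.073, -3.141, 0.0]
ft_force: [0.4, 0.3, 0.2]
grip_width: 1.0
grip_force: 0.0
time: 1.87
position: [0.4355, 0.169, 0.2227]
tool_rot: [-0.073, 3.14, 0.001]
ft_force: [1.1, 0.4, 0.9]
grip_width: 0.999
grip_force: 0.0
time: 2.45
position: [0.5088, 0.0437, 0.2224]
tool_rot: [0.07, -3.14, -0.0]
ft_force: [0.2, 0.4, -0.1]
grip_width: 0.994
grip_force: 0.0
2.45 [0.50883166 0.04367185 0.22235405] [[-0.999 -0.045 -0.001]
 [-0.045  0.999  0.   ]
 [ 0.001  0.    -1.   ]]
```

View pics/w1.png

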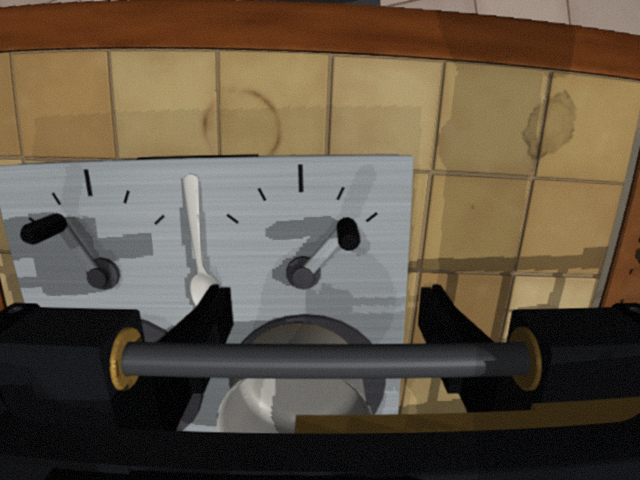

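The wrist picture shows the left lever (on the right here): pivot (301,271), knob around (348,232), long mark (300,165–190). The image is turned half round.

Run:
```python
from h import *
import pickle
q,d=pickle.load(open('w1.pkl','rb'))
T=np.eye(4);T[:3,:3]=R.from_rotvec(q['tool_rot']).as_matrix();T[:3,3]=q['position'];T=T@np.array(d['T_tool_cam'])
for n,p,z in(('pivot',(301,270),.065),('mark in',(300,190),.05),('mark out',(300,165),.05),('knob top',(348,226),.104),('knob bot',(347,244),.065)):print(n,onz(d,p,z,T).round(4))
```

```text
pivot [0.5553 0.0247 0.065 ]
mark in [0.4872 0.0212 0.05  ]
mark out [0.4658 0.0207 0.05  ]
knob top [0.5026 0.0606 0.104 ]
knob bot [0.5295 0.0636 0.065 ]
```

```bash
python3 -m crank '[[[0,0,15,0,-1],[0,0,25,0,-1],[0,0,25,0,-1],[0,0,25,0,-1],[0,0,25,0,-1],[0,0,20,0,-1],[0,0,13,0,-1],[0,0,0,0,-1],[0,0,0,0,-1]]]' 10
python3 -m crank '[[[0,-4,0,0,-1],[0,-4,0,0,-1],[0,-4,0,0,-0.8],[1,-4,0,0,-0.6],[1,-4,0,0,-0.4],[1,-2,0,0,-0.2],[0,0,0,0,0],[0,0,0,0,0.2],[0,0,0,0,0.3],[0,0,0,0,0.35]]]'
python3 -m crank '[[[0,0,0,0,0.45],[0,0,0,0,0.5],[0,0,0,0,0.55],[0,0,0,0,0.6],[0,0,0,0,0.6],[0,0,0,0,0.6],[0,0,0,0,0.6]]]'
```

```text
time: 3.25
position: [0.508, 0.0454, 0.0742]
tool_rot: [0.076, -3.139, -0.0]
ft_force: [0.1, 0.2, -0.5]
grip_width: 1.005
grip_force: 0.0
time: 4.08
position: [0.5065, 0.0223, 0.0746]
tool_rot: [0.073, -3.14, -0.001]
ft_force: [-2.1, 3.3, -0.2]
grip_width: 0.481
grip_force: 1.5
time: 4.67
position: [0.5071, 0.0216, 0.0746]
tool_rot: [-0.072, 3.14, -0.0]
ft_force: [-1.4, 1.0, 0.1]
grip_width: 0.206
grip_force: 6.0
```

The fingers closed to about 18 mm, so they are on the knob and it is centred on the mark line. Next I release, retreat upwards and check.

```bash
python3 -m crank '[[[0,0,0,0,0.5],[0,0,0,0,0.3],[0,0,0,0,0],[0,0,0,0,0],[0,0,0,0,0],[0,0,-10,0,0],[0,0,-25,0,0],[0,0,-30,0,0],[0,0,-30,0,0],[0,0,-30,0,0]]]'
python3 -m crank '[[[0,0,-25,0,0],[0,0,0,0,0],[0,0,0,0,0],[0,0,0,0,0]]]'
python3 - <<'E'
from bench import ctrl,get_image
from h import *
q=ctrl.get_state()
d=get_image("wrist");cv2.imwrite("pics/w2.png",d["pixels"][:,:,::-1])
s=get_image("side");cv2.imwrite("pics/s2.png",s["pixels"][:,:,::-1])
E
```

```text
time: 5.5
position: [0.5069, 0.0215, 0.2017]
tool_rot: [-0.072, 3.14, -0.0]
ft_force: [1.0, 0.2, 0.2]
grip_width: 0.496
grip_force: 0.0
time: 5.83
position: [0.5066, 0.0218, 0.2244]
tool_rot: [0.073, -3.14, -0.0]
ft_force: [-0.9, -0.6, -0.9]
grip_width: 0.501
grip_force: 0.0
```

View pics/w2.png

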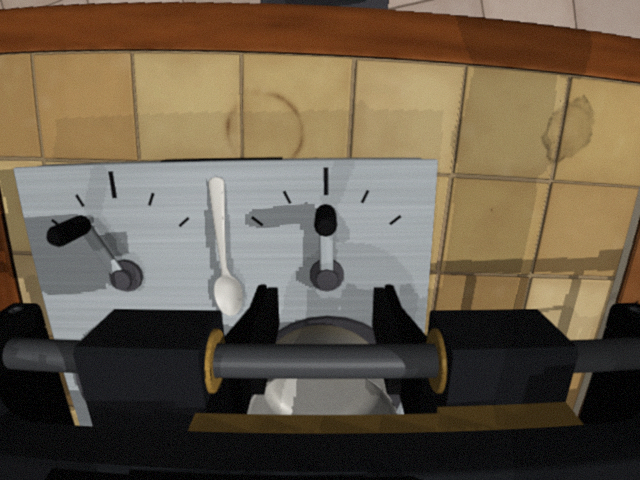

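View pics/s2.png

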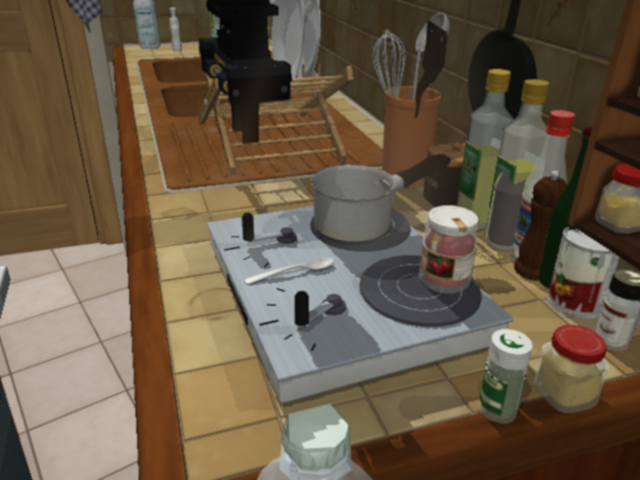

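The wrist picture shows pivot (326,272), knob (325,220) and long mark (326,180) in one line. The side picture shows the right lever and the pan unchanged, and the gripper well clear.

```bash
python3 -c "
from bench import job;print(job.close_job())"
```

```text
the job is handed in; nothing more can be done
None
```

I turned the left lever, the one for the pan's plate, to its long middle mark and let go. The right lever and the pan look unmoved in the final picture; the job is handed in, but no verdict came back.

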